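# Fit the bronze sleeve on the coupling and stake it with the pedal

## Task

Slide the bronze sleeve over the top of the coupling that stands in the green staking fixture and lower it gently, without dropping it, until it sits flat on the rim of the steel nest, and let it go. Only then press the red pedal down to its stop, so that the pin drives against the sleeve, and let the pedal come back up. Leave the two grey sleeves alone.

Things in the scene. Friction and masses are not known exactly. Their poses are not given: they have to be found in the camera images.
- bronze_sleeve: the bronze-coloured locking sleeve: an upright open tube, 46 mm outside, 37 mm bore, 48 mm high, 140 g, with two fine dark lines near its top. Origin at the centre of its lower end, z up along its bore. Grasp it across the outside.
- grey_sleeve_a: a plain grey sleeve, 34 mm across, 41 mm high, standing on the bench; not to be moved. Origin at the centre of its underside
- grey_sleeve_b: another plain grey sleeve, same size; not to be moved. Origin at the centre of its underside
- fixture: the staking fixture, fixed to the bench: green base 245 x 84 x 10 mm. Origin on the bench under the pedal's pivot; x runs from the pedal (-x, nearer the robot) to the coupling (at +95 mm). At the origin a green bracket, 46 x 54 mm, 117 mm high; from it, 69 mm above the bench, an 8 mm pin points at the coupling, its tip 36 mm from the coupling's axis; the pedal drives it 13 mm forward
- nest_rim (a point): centre of the flat top of the round steel nest (54 mm across) that holds the coupling, 62 mm above the bench, on the coupling's axis: the sleeve's lower end must sit here
- coupling_top (a point): centre of the coupling's top end, 139 mm above the bench, on the upright axis. The coupling is fixed: 20 mm across at its top, widening to 30 mm at 107 mm height, with a collar 34 mm across from 81 mm down to 66 mm above the bench
- pedal_pad (a point): centre of the upper face of the red pedal pad (50 x 52 mm), about 83 mm above the bench at rest; it moves with the pedal
- pedal_pivot (a point): the pedal's hinge axis (along the fixture's y), 100 mm above the bench; the pad's centre is 90 mm from it towards -x of the fixture and 17 mm lower at rest
- pedal (a joint): pedal angle: 0 rad up (spring rest), 0.36 rad at its stop, where the pad's centre is about 31 mm lower and 12 mm nearer the bracket; about 3 N to start and 11 N at the stop
Not all that is in view belongs to the job. There is more than one size of the bronze_sleeve; the one meant has the size given above.

How it is judged:
On the way, in this order (a step that is already met when the one before it is completed fails the run):
1. the bronze sleeve is over the coupling and sits on the nest's rim (z of bronze_sleeve in the frame of nest_rim between -0.003 and 0.003 m and horizontal distance between bronze_sleeve and nest_rim below 0.004 m and angle between bronze_sleeve's own z axis and vertical below 0.08 rad), for 0.2 s.
2. the pedal is down at its stop with the sleeve seated (value of joint pedal above 0.33 rad and z of bronze_sleeve in the frame of nest_rim below 0.004 m), for 0.1 s.
At the end, for the whole second after the job is handed in: The bronze sleeve stands round the coupling at rest, its lower end within 3 mm of the nest's rim in height, within 4 mm of the axis and under 0.08 rad of tilt; the pedal is back up (under 0.05 rad) after having been down past 0.33 rad (all of step 1 and linear speed of bronze_sleeve below 0.02 m/s and value of joint pedal below 0.05 rad); the robot touches nothing.
It fails at once if the sleeve is dropped over the coupling (faster than 0.5 m/s) (horizontal distance between bronze_sleeve and nest_rim below 0.01 m and z of bronze_sleeve in the frame of nest_rim below 0.077 m and linear speed of bronze_sleeve above 0.5 m/s).
It fails at once if the pedal is pressed (past 0.15 rad) before the sleeve is down on the nest (value of joint pedal above 0.15 rad and (z of bronze_sleeve in the frame of nest_rim above 0.006 m or horizontal distance between bronze_sleeve and nest_rim above 0.008 m)).
It fails at once if a grey sleeve is moved by more than 30 mm (distance of any of grey_sleeve_a, grey_sleeve_b from where it was at the start of the episode above 0.03 m).
It also fails if it takes over 54 s, if anything falls off the work surface, if the arm or the gripper's body presses on something with over 40 N, if the wrist force passes 120 N, or if a joint passes its speed limit or range.

## Robot

A 6-joint arm with a two-finger parallel gripper is mounted at the origin on a cart in front of the work surface, level with it; the furniture and walls round the work are solid. World frame = base frame: x ahead of the robot, y to its left, z up, the work surface at z = 0. Lengths are in m, angles in rad, forces in N, time in s.
With the tool pointing down it reaches from about 0.25 to 0.725 m from the base axis. Payload 4 kg.
Tool frame: the origin (TCP) lies on the centre line of the jaws, within the pads' length; the fingertips stand 25 mm ahead of it and the grasp point (between the pads) lies 6 mm ahead of it; z points along the fingers, x is the direction in which the jaws open and shut, and the axes are right-handed (so a half turn about z gives the same grasp; the last joint's range is limited). The gripper opens to 85 mm and grips with 20 to 120 N. Pads are 22 mm wide; open, the fingers measure 114 mm over their backs; the gripper's body (76 mm by 85 mm) begins 54 mm behind the grasp point. The pads swing forward as they close: fully open they stand 13 mm farther back than shut.
Start: joints at [-1.25, 0.241, 0.005, 1.335, 0, 1.571], TCP at [0.158, -0.474, 0.256] pointing down, gripper open.
Joint ranges: [-2.72, 2.72], [-1.05, 1.87], [-1.09, 1.28], [-1.99, 2.15], [-1.42, 1.44], [-3.14, 3.14]. Speed limits (rad/s): [2.79, 2.79, 3.14, 3.14, 3.14, 3.14].

## Interface

Orientations are given as a unit quaternion [x, y, z, w].
In Python, from workcell import bot, imaging, order gives the robot as it stands.
- The arm moves only by the tool carry_out, never from a script. Its argument "moves" is a list of rows, each a list of 5 numbers: the shift along the tool's x, y, z scaled (see below), then the turn about the tool's z scaled (see below), then the opening, from -1 (shut) to 1 (fully open). In form: [[tx, ty, tz, roll, hand], ...]. A call has 1 to 20 rows; each row is the pose to reach, as a shift and turn from the pose commanded when the call began, along the tool's axes at that moment; what a row does not reach only later rows make up. The controller multiplies each number of a shift by 0.1 m and each number of a turn by 90 degrees. A row lasts 1/10 s, in which the tool goes at most 50 mm and 8.59 degrees, less where a joint would pass 70% of its speed; a pose out of reach is approached as far as the arm can. A call with a number of a shift or a turn outside -1 to 1 is refused whole. A call with a gripper value outside its range is refused whole. The fingers move at their own pace and stop on an object; the grip force is fixed at half the most. Time passes only in rows, so rows that repeat a pose let the fingers close. It gives the time, the measured TCP pose, the force and the opening at its end, in the units of the state.
- bot.get_obs(): the state, without advancing time (a new reading comes with each control period).
- imaging.camera(name): name is "side" or "top"; returns the picture (400x640x3 uint8, red, green, blue); there is no depth.
- imaging.camera_model(name): a dict with "fovy" (degrees; the focal length in pixels is half the picture's height over the tangent of half this angle, whatever the lens; pixels are square), "cx", "cy" (the principal point, pixels), "eye" and "rotation" of the camera in the world. Camera axes: x right, y up, looking along -z (the intrinsics and any distortion apply to the point x, -y, -z); pixel columns grow to the right and rows downward; lengths in m; the calibration is good to about 2 mm. A picture is of the moment at which its call begins. camera_model takes no time and is no camera call.
- order.job_done(): hands the job in, once; it reports no verdict.
The state is a dict: "clock": time; "joint_pos": joint angles; "joint_vel": joint speeds; "tau": joint torques, N m; "eef_pos": TCP position; "tool_rot": TCP orientation; "ft_force": force on the tool from outside, world axes, zero at the start; "ft_torque": the same for the moment, N m; "grip_width": finger opening in m.
Only numpy, scipy, OpenCV 4.12 (cv2) and the standard library are available. Lean on these libraries where they do the work, as an engineer would, in place of code of your own. Each camera call takes 0.05 s, during which the arm holds its last target.

## Working session

There is one attempt and no reset: what is moved stays moved. The work goes in short steps, Python scripts to look and compute and a tool call to move; the robot and the scene stay as the last step left them, time stands still between calls to the robot, and variables do not carry over. Pictures are saved under pics/ and viewed, and the job is handed in when it is done.

Besides the shell and the picture viewer there is one more tool, called after ">>>" as name(argument=value, ...), one argument or row to a line, values as JSON. carry_out: Moves the arm, as the interface text tells. Its arguments: {"type":"object","properties":{"moves":{"type":"array","items":{"type":"array","items":{"type":"number","minimum":-1,"maximum":1}}}},"required":["moves"]}

```bash
mkdir -p pics; ls; python3 - <<'E'
from workcell import bot, imaging, order
import cv2
for n in ("side","top"):
    im=imaging.camera(n); cv2.imwrite(f"pics/{n}0.png",im[:,:,::-1]); print(n,imaging.camera_model(n))
o=bot.get_obs(); print(o)
E
```

```text
pics
side {'fovy': 49.62798110683312, 'cx': 315.57133967373613, 'cy': 192.70423378662352, 'eye': array([0.20742445, 0.6226656 , 0.48628868]), 'rotation': array([-0.10539662,  0.51750886,  0.82800495, -0.18837177])}
top {'fovy': 54.407562543365955, 'cx': 321.3252699088264, 'cy': 193.100820286759, 'eye': array([ 0.4617404 , -0.11505451,  0.97591642]), 'rotation': array([-0.03372299,  0.03535915,  0.71407417, -0.69836278])}
{'clock': 0.1, 'joint_pos': array([-1.24998473e+00,  2.41380746e-01,  3.84400474e-03,  1.33521178e+00,
        6.31179385e-06,  1.57076913e+00]), 'joint_vel': array([-2.80748556e-04, -1.29775234e-03,  2.13780063e-03,  3.20646481e-05,
        8.57297287e-04, -4.89280093e-04]), 'tau': array([ 3.05399253e-04, -3.73138869e+01,  2.53008950e+01,  1.08523242e-02,
        9.40839027e-05, -9.02203624e-06]), 'eef_pos': array([ 0.15750314, -0.4739869 ,  0.25547471]), 'tool_rot': array([ 8.10975154e-01, -5.85079778e-01, -7.89729789e-04, -5.73676468e-04]), 'ft_force': array([-0.38364153, -0.10804387, -0.49087431]), 'ft_torque': array([-0.05990422,  0.05196583, -0.03571984]), 'grip_width': 0.08542658191113832}
```

View pics/side0.png

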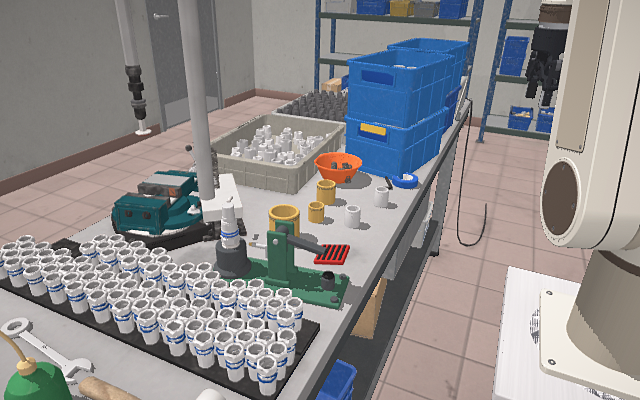

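View pics/top0.png

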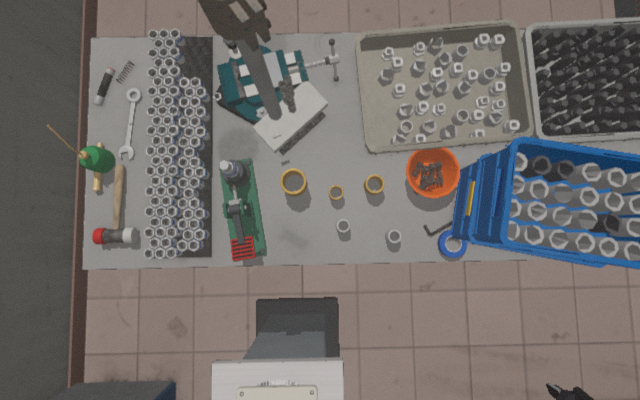

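Three bronze tubes are candidates in the top view: (293,182), (336,193) and (374,184). I'll measure their sizes, plus the fixture.

```bash
cat > h.py <<'E'
import numpy as np, cv2
from scipy.spatial.transform import Rotation as R
from workcell import bot, imaging, order
class Cam:
    def __init__(s,n):
        m=imaging.camera_model(n); s.m=m; s.f=200/np.tan(np.radians(m['fovy']/2)); s.R=R.from_quat(m['rotation']).as_matrix(); s.e=np.array(m['eye']); s.c=(m['cx'],m['cy'])
    def ray(s,u,v):
        d=s.R@np.array([(u-s.c[0])/s.f,-(v-s.c[1])/s.f,-1]); return d/np.linalg.norm(d)
    def plane(s,u,v,z):
        d=s.ray(u,v); return s.e+d*(z-s.e[2])/d[2]
    def proj(s,p):
        q=s.R.T@(np.array(p)-s.e); return np.array([s.c[0]+s.f*q[0]/-q[2], s.c[1]+s.f*q[1]/q[2]])
E
python3 - <<'E'
from h import *
print(imaging.camera_model("top").keys())
im=cv2.imread("pics/top0.png"); hsv=cv2.cvtColor(im,cv2.COLOR_BGR2HSV)
T=Cam("top");S=Cam("side")
def comps(im,lo,hi,amin,roi=None):
    hsv=cv2.cvtColor(im,cv2.COLOR_BGR2HSV); m=cv2.inRange(hsv,lo,hi)
    n,l,st,c=cv2.connectedComponentsWithStats(m)
    return [(st[i].tolist(),c[i].round(1).tolist()) for i in range(1,n) if st[i][4]>amin]
for r in comps(im,(14,110,60),(28,255,255),25): 
    x,y,w,h,a=r[0]
    print(r, [ (T.plane(x+w/2-.5,y+h/2-.5,z)[:2].round(4), 'w',(T.plane(x+w-.5,y+h/2,z)-T.plane(x-.5,y+h/2,z))[:2].round(4), 'h',(T.plane(x+w/2,y+h-.5,z)-T.plane(x+w/2,y-.5,z))[:2].round(4)) for z in (.048,)])
print('red',[ (r,T.plane(*r[1],.083).round(4)) for r in comps(im,(0,150,80),(5,255,255),60)])
print('green',comps(im,(60,80,30),(85,255,255),60))
print('bronze side',comps(cv2.imread("pics/side0.png"),(14,110,60),(28,255,255),40))
a=im[140:270,200:420]; cv2.imwrite("pics/topc.png",cv2.resize(a,None,fx=3.6,fy=3.6,interpolation=cv2.INTER_CUBIC))
a=cv2.imread("pics/side0.png")[150:320,180:420]; cv2.imwrite("pics/sidec.png",cv2.resize(a,None,fx=3.3,fy=3.3,interpolation=cv2.INTER_CUBIC))
E
```

```text
dict_keys(['fovy', 'cx', 'cy', 'eye', 'rotation'])
([281, 169, 25, 26, 190], [292.6, 181.4]) [(array([ 0.5822, -0.0508]), 'w', array([-0.0013, -0.06  ]), 'h', array([-0.063,  0.001]))]
([365, 175, 19, 19, 109], [374.9, 183.5]) [(array([ 0.5718, -0.2452]), 'w', array([-0.001 , -0.0456]), 'h', array([-0.0459,  0.0016]))]
([466, 181, 9, 34, 130], [469.9, 198.1]) [(array([ 0.5342, -0.4739]), 'w', array([-0.0005, -0.0216]), 'h', array([-0.0816,  0.0049]))]
([330, 186, 13, 13, 30], [338.1, 189.9]) [(array([ 0.5546, -0.1534]), 'w', array([-0.0007, -0.0312]), 'h', array([-0.0313,  0.0008]))]
red [(([93, 229, 11, 15, 120], [97.5, 235.7]), array([0.463 , 0.3942, 0.083 ])), (([231, 239, 24, 22, 187], [243.7, 250.3]), array([0.4226, 0.0612, 0.083 ]))]
green [([79, 146, 35, 26, 581], [96.8, 158.7]), ([248, 165, 17, 83, 312], [255.3, 207.0]), ([222, 179, 11, 36, 130], [226.2, 193.7]), ([228, 219, 8, 19, 76], [231.3, 228.1])]
bronze side [([390, 0, 20, 16, 246], [398.7, 7.7]), ([360, 123, 26, 12, 177], [372.8, 128.6]), ([308, 179, 28, 44, 681], [321.6, 200.3]), ([269, 204, 30, 33, 537], [284.2, 215.9])]
```

View pics/topc.png

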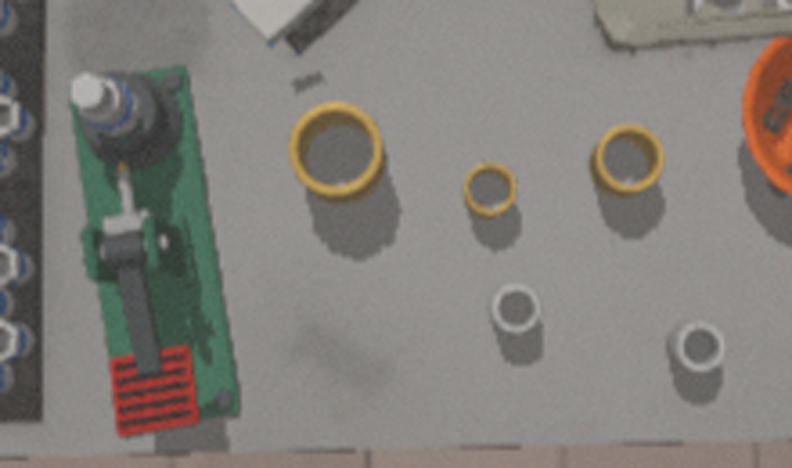

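View pics/sidec.png

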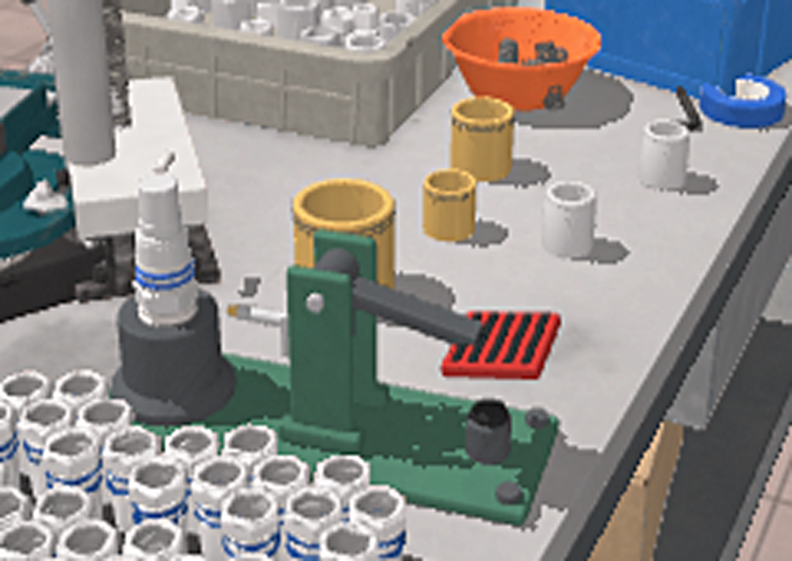

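The top-view measurements give outside diameters of about 62 mm at (293,182), 33 mm at (336,193) and 45.7 mm at (374,184). The one at (374,184) matches the 46 mm sleeve. In the side view it is the tube at (326,192), with two dark lines near its top. Next I'll refine its position and locate the fixture.

```bash
python3 - <<'E'
from h import *
T=Cam("top");S=Cam("side")
t=cv2.imread("pics/top0.png"); s=cv2.imread("pics/side0.png")
a=t[168:200,358:392]; b=s[170:232,295:345]
cv2.imwrite("pics/sl.png",np.hstack([cv2.resize(a,(380,380),interpolation=cv2.INTER_CUBIC),cv2.resize(b,(306,380),interpolation=cv2.INTER_CUBIC)]))
a=t[150:265,210:275]; cv2.imwrite("pics/fxt.png",cv2.resize(a,None,fx=5,fy=5,interpolation=cv2.INTER_CUBIC))
a=s[185:290,205:290]; cv2.imwrite("pics/fxs.png",cv2.resize(a,None,fx=5.5,fy=5.5,interpolation=cv2.INTER_CUBIC))
def tri(p,q):
    a,b=T.ray(*p),S.ray(*q); A=np.stack([a,-b],1); k=np.linalg.lstsq(A,S.e-T.e,rcond=None)[0]
    x,y=T.e+a*k[0],S.e+b*k[1]; return ((x+y)/2).round(4),np.linalg.norm(x-y).round(4)
print('coup top',T.plane(225,165.3,.139),S.plane(227.9,204.8,.139),tri((225,165.3),(227.9,204.8)))
# sleeve: predicted in side
print(S.proj((.5718,-.2452,.048)),S.proj((.5718,-.2452,0)))
m=cv2.inRange(cv2.cvtColor(t,cv2.COLOR_BGR2HSV),(12,90,60),(30,255,255))[165:205,355:395]
c=max(cv2.findContours(m,cv2.RETR_EXTERNAL,cv2.CHAIN_APPROX_NONE)[0],key=len)
e=cv2.fitEllipse(c); print(e); u=(e[0][0]+355,e[0][1]+165); print(u,T.plane(*u,.048))
E
```

```text
coup top [0.60918662 0.09027019 0.139     ] [0.61089776 0.09148751 0.139     ] (array([0.6101, 0.0909, 0.1387]), np.float64(0.002))
[326.41918445 183.40073942] [325.80119574 201.16902819]
((18.739248275756836, 19.088085174560547), (17.91447639465332, 19.570995330810547), 57.7122802734375)
(373.73924827575684, 184.08808517456055) [ 0.57164642 -0.24457937  0.048     ]
```

View pics/sl.png

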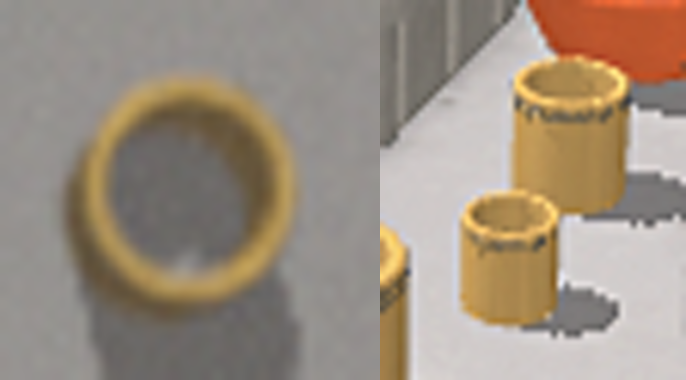

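View pics/fxt.png

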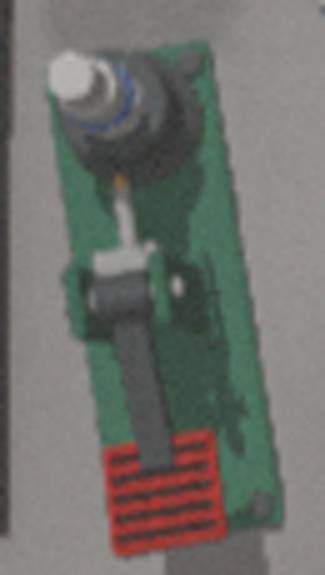

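View pics/fxs.png

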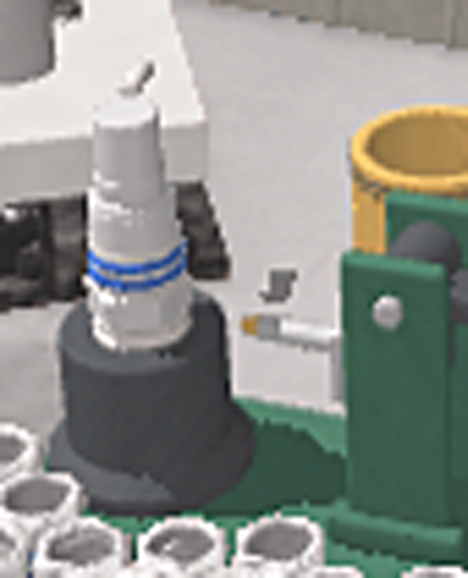

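Confirmed: the sleeve is the middle-sized tube at (374,184) in the top view and (326,192) in the side view. It is 46 mm across with two dark lines, centred at about (0.5717, -0.2448). The projections agree in both views. I'll start moving, staying clear of the blue bins.

>>> carry_out(
  moves=[
    [-0.8,-1,0,0,1],
    [-0.8,-1,0,0,1],
    [-0.8,-1,0,0,1],
    [-0.8,-1,0,0,1],
  ],
)

```text
clock: 0.5
eef_pos: [0.2283, -0.3642, 0.2561]
tool_rot: [0.812, -0.583, -0.001, -0.001]
ft_force: [0.1, -0.1, 0.1]
grip_width: 0.0853
```

>>> carry_out(
  moves=[
    [-0.8,-1,0,-0.1,1],
    [-0.8,-1,0,-0.2,1],
    [-0.8,-1,0,-0.3,1],
    [-0.8,-1,0,-0.4,1],
    [-0.8,-1,0,-0.5,1],
    [-0.8,-1,0,-0.6,1],
    [-0.8,-1,0,-0.7,1],
    [-0.8,-1,0,-0.8,1],
    [-0.8,-1,0,-0.9,1],
    [-0.8,-1,0,-0.95,1],
    [-0.8,-1,0,-0.95,1],
    [-0.8,-1,0,-0.95,1],
  ],
)

```text
clock: 1.7
eef_pos: [0.2968, -0.26, 0.2561]
tool_rot: [0.993, 0.119, -0.0, -0.0]
ft_force: [-0.6, 0.0, 0.1]
grip_width: 0.0857
```

```bash
cat >> h.py <<'E'
def go(p,yaw=None):
    o=bot.get_obs(); r=R.from_quat(o['tool_rot']).as_matrix(); d=np.array(p)-o['eef_pos']; t=r.T@d*10
    y=np.arctan2(r[1,0],r[0,0]); out=t.round(3)
    print('t',o['clock'],'eef',o['eef_pos'].round(4),'yaw',y.round(4),'w',o['grip_width'].round(4),'F',o['ft_force'].round(2),'shift',out)
    if yaw is not None: print('roll',(-(yaw-y)/(np.pi/2)).round(3))
E
python3 - <<'E'
from h import *
go((.5717,-.2448,.16),1.727)
print(bot.get_obs()['joint_pos'].round(3))
E
```

```text
Traceback (most recent call last):
  File "h.py", line 16, in go
    print('t',o['clock'],'eef',o['eef_pos'].round(4),'yaw',y.round(4),'w',o['grip_width'].round(4),'F',o['ft_force'].round(2),'shift',out)
                                                                          ^^^^^^^^^^^^^^^^^^^^^
AttributeError: 'float' object has no attribute 'round'
```

```bash
sed -i "s/o\['grip_width'\].round(4)/round(o['grip_width'],4)/" h.py
python3 - <<'E'
from h import *
go((.5717,-.2448,.16),1.727)
print(bot.get_obs()['joint_pos'].round(3))
E
```

```text
t 1.7 eef [ 0.2968 -0.26    0.2561] yaw 0.2387 w 0.0857 F [-0.64  0.02  0.05] shift [2.707 0.502 0.96 ]
roll -0.947
[-0.719  0.032 -0.241  1.298 -0.     0.613]
```

>>> carry_out(
  moves=[
    [1,0.2,0,-0.1,1],
    [1,0.2,0,-0.2,1],
    [1,0.2,0,-0.3,1],
    [1,0.2,0,-0.4,1],
    [1,0.2,0,-0.5,1],
    [1,0.2,0,-0.6,1],
    [1,0.2,0,-0.7,1],
    [1,0.2,0,-0.8,1],
    [1,0.2,0,-0.9,1],
    [1,0.2,0,-0.947,1],
    [1,0.2,0,-0.947,1],
    [1,0.2,0,-0.947,1],
  ],
)

```text
clock: 2.9
eef_pos: [0.3988, -0.2552, 0.2562]
tool_rot: [0.65, 0.76, -0.0, -0.0]
ft_force: [-0.5, 0.6, 0.1]
grip_width: 0.0856
```

```bash
python3 - <<'E'
from h import *
go((.5717,-.2448,.16),1.727)
E
```

```text
t 2.9 eef [ 0.3988 -0.2552  0.2562] yaw 1.7255 w 0.0856 F [-0.47  0.59  0.12] shift [-0.164  1.724  0.961]
roll -0.001
```

>>> carry_out(
  moves=[
    [-0.1,1,0,0,1],
    [-0.1,1,0,0,1],
    [-0.1,1,0,0,1],
    [-0.1,1,0,0,1],
  ],
)

```text
clock: 3.3
eef_pos: [0.4997, -0.2487, 0.2549]
tool_rot: [0.649, 0.761, -0.0, -0.001]
ft_force: [-1.0, -0.4, -0.1]
grip_width: 0.0853
```

>>> carry_out(
  moves=[
    [-0.06,0.72,0.5,0,1],
    [-0.06,0.72,0.96,0,1],
    [-0.06,0.72,0.96,0,1],
    [-0.06,0.72,0.96,0,1],
    [-0.06,0.72,0.96,0,1],
    [-0.06,0.72,0.96,0,1],
  ],
)

```text
clock: 3.9
eef_pos: [0.5713, -0.2445, 0.1631]
tool_rot: [0.649, 0.761, 0.0, 0.002]
ft_force: [-0.7, 0.4, 0.3]
grip_width: 0.0856
```

```bash
python3 - <<'E'
from h import *
for n in ("side","top"): cv2.imwrite(f"pics/{n}1.png",imaging.camera(n)[:,:,::-1])
go((.5717,-.2448,.041),1.727)
E
```

```text
t 4.0 eef [ 0.5715 -0.2444  0.1631] yaw 1.7286 w 0.085 F [ 0.99 -0.35  0.7 ] shift [-1.000e-03 -3.000e-03  1.221e+00]
roll 0.001
```

View pics/side1.png

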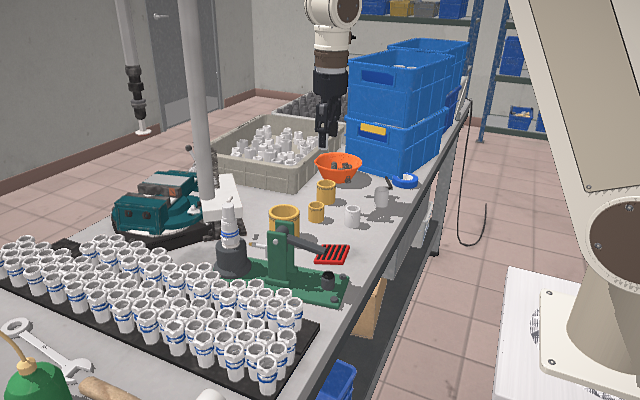

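View pics/top1.png

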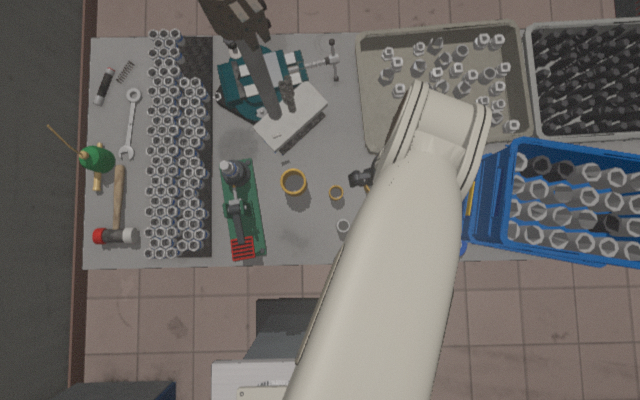

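>>> carry_out(
  moves=[
    [0,0,0.4,0,1],
    [0,0,0.8,0,1],
    [0,0,0.8,0,1],
  ],
)

```text
clock: 4.3
eef_pos: [0.5672, -0.2423, 0.0762]
tool_rot: [0.649, 0.761, -0.001, -0.005]
ft_force: [-1.3, 0.7, -0.8]
grip_width: 0.0852
```

>>> carry_out(
  moves=[
    [0,0,0.2,0,1],
    [0,0,0.42,0,1],
    [0,0,0.42,0,1],
    [0,0,0.42,0,1],
    [0,0,0.42,0,-1],
    [0,0,0.42,0,-1],
    [0,0,0.42,0,-1],
    [0,0,0.42,0,-1],
    [0,0,0.42,0,-1],
    [0,0,0.42,0,-1],
    [0,0,0.42,0,-1],
    [0,0,0.42,0,-1],
  ],
)

```text
clock: 5.5
eef_pos: [0.5724, -0.2441, 0.0402]
tool_rot: [0.649, 0.761, 0.0, 0.002]
ft_force: [0.0, 0.0, 5.1]
grip_width: 0.0445
```

```bash
python3 - <<'E'
from h import *
go((.5717,-.2448,.041),1.727)
im=imaging.camera("side"); cv2.imwrite("pics/side2.png",cv2.resize(im[120:240,260:400,::-1],None,fx=4,fy=4))
E
```

```text
t 5.5 eef [ 0.5724 -0.2441  0.0402] yaw 1.7298 w 0.0445 F [0.04 0.01 5.05] shift [-0.006 -0.008 -0.008]
roll 0.002
```

View pics/side2.png

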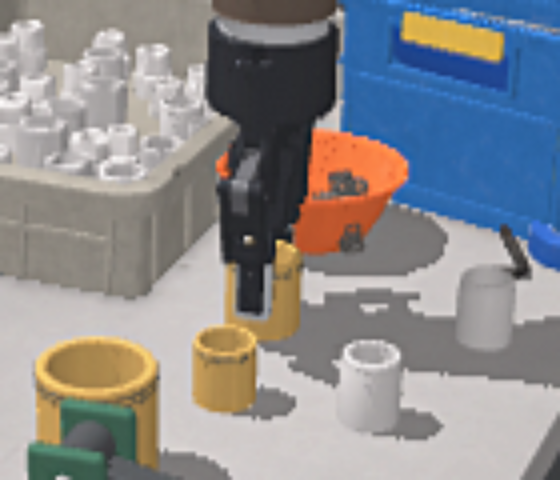

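>>> carry_out(
  moves=[
    [0,0,-0.2,0,-1],
    [0,0,-0.5,0,-1],
    [0,0,-0.9,0,-1],
    [0,0,-1,0,-1],
    [0,0,-1,0,-1],
  ],
)

```text
clock: 6.05
eef_pos: [0.5726, -0.2441, 0.1406]
tool_rot: [0.649, 0.761, 0.001, 0.002]
ft_force: [-0.1, 0.3, -2.4]
grip_width: 0.0445
```

>>> carry_out(
  moves=[
    [0,-0.2,-0.3,0,-1],
    [0.3,-0.2,-0.6,0,-1],
    [0.6,-0.2,-0.8,0,-1],
    [0.9,-0.2,-0.8,0,-1],
    [1,-0.2,-0.8,0,-1],
    [1,-0.2,-0.8,0,-1],
  ],
)

```text
clock: 6.65
eef_pos: [0.5345, -0.1466, 0.2164]
tool_rot: [0.648, 0.762, -0.001, -0.002]
ft_force: [0.9, -0.1, -2.2]
grip_width: 0.0444
```

```bash
python3 - <<'E'
from h import *
go((.61,.0909,.225),1.727)
E
```

```text
t 6.65 eef [ 0.5345 -0.1466  0.2164] yaw 1.7321 w 0.0444 F [ 0.88 -0.09 -2.22] shift [ 2.223  1.126 -0.087]
roll 0.003
```

>>> carry_out(
  moves=[
    [0.4,0.2,-0.1,0,-1],
    [0.8,0.2,-0.1,0,-1],
    [1,0.2,-0.1,0,-1],
    [1,0.2,-0.1,0,-1],
  ],
)

```text
clock: 7.05
eef_pos: [0.539, -0.0447, 0.2266]
tool_rot: [0.648, 0.762, -0.001, -0.001]
ft_force: [0.4, 0.0, -2.4]
grip_width: 0.0443
```

>>> carry_out(
  moves=[
    [0.4,0.2,0,0,-1],
    [0.8,0.4,0,0,-1],
    [0.9,0.5,0,0,-1],
    [0.9,0.5,0,0,-1],
    [0.9,0.5,0,0,-1],
    [0.9,0.5,0,0,-1],
  ],
)

```text
clock: 7.65
eef_pos: [0.5744, 0.0488, 0.2277]
tool_rot: [0.65, 0.76, -0.001, -0.0]
ft_force: [-0.7, 1.2, -1.9]
grip_width: 0.0442
```

```bash
python3 - <<'E'
from h import *
for n in ("side","top"): cv2.imwrite(f"pics/{n}3.png",imaging.camera(n)[:,:,::-1])
go((.61,.0909,.225),1.727)
E
```

```text
t 7.75 eef [0.5744 0.0491 0.2282] yaw 1.7276 w 0.0442 F [-0.54 -0.09 -0.98] shift [0.357 0.417 0.031]
roll 0.0
```

View pics/side3.png

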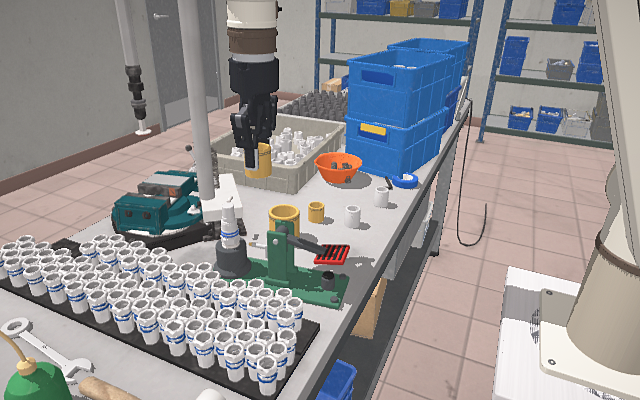

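View pics/top3.png

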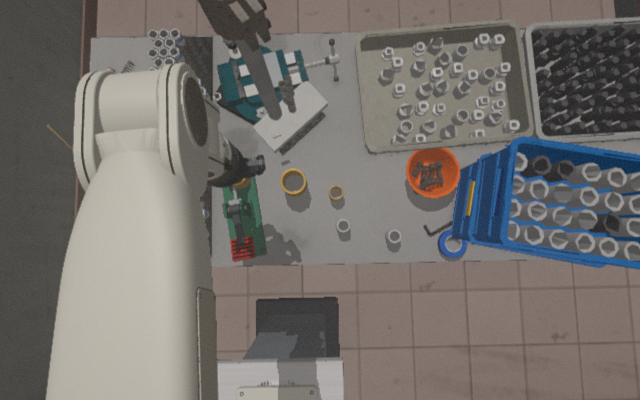

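```bash
python3 - <<'E'
from h import *
T=Cam("top");S=Cam("side")
t=cv2.imread("pics/top0.png"); s=cv2.imread("pics/side0.png"); s3=cv2.imread("pics/side3.png")
g=cv2.cvtColor(t,cv2.COLOR_BGR2GRAY)
print(g[157:176,216:240])
gs=cv2.cvtColor(s,cv2.COLOR_BGR2GRAY)
for v in range(201,252,3): print(v,gs[v,212:250])
print(S.proj((.61,.0909,.139)),S.proj((.61,.0909,.107)),S.proj((.61,.0909,.081)),S.proj((.61,.0909,.062)))
print('predicted sleeve in hand top/bot',S.proj((.5744,.0491,.2363)),S.proj((.5744,.0491,.1883)))
a=s3[130:190,220:290]; cv2.imwrite("pics/s3c.png",cv2.resize(a,None,fx=9,fy=9,interpolation=cv2.INTER_CUBIC))
E
```

```text
[[135 136 135 127 125 127 122 119 124 123 125 126 123 122 123 122 121 123
  124 122 125 129 126 123]
 [137 136 134 134 127 128 124 123 122 123 126 126 128 123 124 125 125 123
  124 121 128 123 124 127]
 [138 136 134 134 128 128 125 128 127 123 125 122 125 118 116 111 115 114
  115 120 121 117 119 117]
 [132 137 137 135 134 134 145 158 157 139 131 120 115 106  99  94  97  96
   97 110 102  97 100  99]
 [138 140 134 133 142 157 168 183 182 163 158 140 135 116 110  95  89  94
   96  96  92  91  89  82]
 [137 140 138 144 163 178 177 178 177 178 177 168 154 147 155 127 104  98
  106  96  92  92  90  86]
 [135 140 137 143 175 177 181 175 177 177 179 170 137 152 173 162 114 104
  116  98  92  91  94  90]
 [137 137 134 138 175 177 176 177 177 178 176 175 147 111 139 161 131 104
  112  95  93  91  96  91]
 [135 139 133 143 175 177 177 176 177 176 179 173 143  96 101 142 149 108
  108  91  97  96  91  94]
 [138 139 137 140 175 178 175 178 178 176 179 171 133  94  95 132 164 117
  105  96 108 109  95  94]
 [135 140 133 130 167 176 178 177 176 178 177 160 109  93  96 127 162 112
   99  98 102 11
[... 3038 characters left out ...]
177 205 201
 201 201]
243 [186 186 188 197 134  98 101 102  94 122 253 226 177 157 160 161 161 162
 161 162 162 163 147 141 142 149 140 129  62  61  61  60  57  36 176 204
 192 134]
246 [187 189 195 154 104  99 100 101  98  87 151 255 255 211 160 162 161 160
 161 162 165 165 166 171 172 127  69  56  59  60  61  60  58  40 133 211
 207 195]
249 [171 174 177 151  78  93 107 104 100 101  99  96  93  90  95 111  97  96
  97 100  96  95  50  96  57  56  62  64  65  64  61  58  56  43 124 213
 205 202]
[228.54072435 204.7687959 ] [229.80371617 221.06766367] [230.7953867 233.8651392] [231.50136655 242.9757858 ]
predicted sleeve in hand top/bot [257.24537136 146.76853771] [258.3507197  173.38518883]
```

View pics/s3c.png

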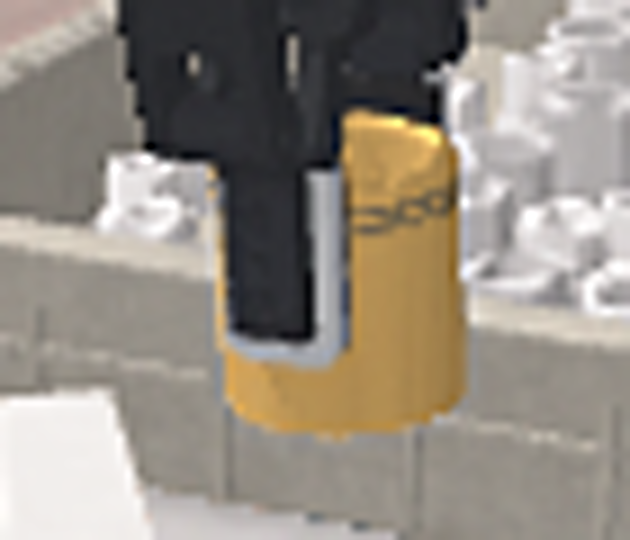

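```bash
python3 - <<'E'
from h import *
T=Cam("top")
print(T.plane(223.8,164.7,.139))
go((.6108,.093,.215),1.727)
E
```

```text
[0.61056589 0.09288258 0.139     ]
t 7.75 eef [0.5744 0.0491 0.2282] yaw 1.7276 w 0.0442 F [-0.54 -0.09 -0.98] shift [0.377 0.428 0.131]
roll 0.0
```

>>> carry_out(
  moves=[
    [0.18,0.2,0.05,0,-1],
    [0.37,0.42,0.1,0,-1],
    [0.377,0.428,0.13,0,-1],
    [0.377,0.428,0.13,0,-1],
    [0.377,0.428,0.13,0,-1],
    [0.377,0.428,0.13,0,-1],
  ],
)

```text
clock: 8.35
eef_pos: [0.6107, 0.0937, 0.2158]
tool_rot: [0.649, 0.761, 0.0, 0.0]
ft_force: [-0.3, -0.5, -1.4]
grip_width: 0.0445
```

```bash
python3 - <<'E'
from h import *
s=imaging.camera("side"); cv2.imwrite("pics/side4.png",s[:,:,::-1])
t=imaging.camera("top"); cv2.imwrite("pics/top4.png",t[:,:,::-1])
a=s[130:260,180:290,::-1]; b=t[130:230,180:290,::-1]
cv2.imwrite("pics/s4c.png",np.hstack([cv2.resize(a,(508,600),interpolation=cv2.INTER_CUBIC)]))
cv2.imwrite("pics/t4c.png",cv2.resize(b,None,fx=5,fy=5,interpolation=cv2.INTER_CUBIC))
go((.6108,.093,.215),1.727)
S=Cam("side"); p=(.6108,.093)
for z in (.223,.175,.139,.107,.081,.062): print(z,S.proj((*p,z)).round(1))
m=cv2.inRange(cv2.cvtColor(s,cv2.COLOR_RGB2HSV),(12,90,60),(30,255,255))
for v in range(160,200,2):
    c=np.where(m[v,190:270])[0]
    if len(c): print(v,c.min()+190,c.max()+190)
E
```

```text
t 8.45 eef [0.6108 0.0939 0.2159] yaw 1.7288 w 0.0446 F [ 0.2  -0.01 -1.53] shift [-0.009 -0.002  0.009]
roll 0.001
0.223 [223.8 159.2]
0.175 [225.9 186.1]
0.139 [227.4 205.2]
0.107 [228.7 221.5]
0.081 [229.7 234.3]
0.062 [230.4 243.4]
160 223 237
162 223 237
164 224 237
166 224 237
168 224 237
170 224 237
172 224 238
174 224 238
176 225 238
178 225 238
180 225 238
182 211 238
184 212 238
186 212 237
188 213 234
190 218 229
```

View pics/s4c.png

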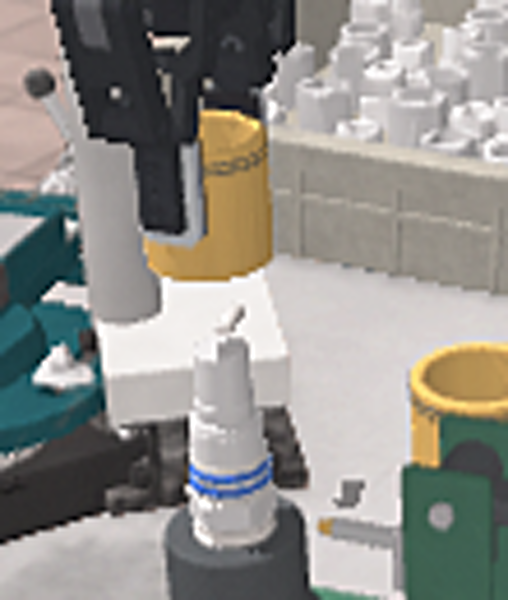

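View pics/top4.png

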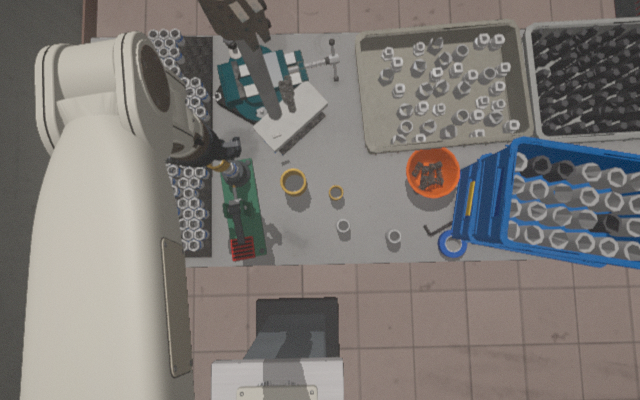

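```bash
python3 - <<'E'
from h import *
go((.6105,.0928,.155),1.727)
E
```

```text
t 8.45 eef [0.6108 0.0939 0.2159] yaw 1.7288 w 0.0446 F [ 0.2  -0.01 -1.53] shift [-0.011 -0.005  0.609]
roll 0.001
```

>>> carry_out(
  moves=[
    [-0.011,-0.005,0.06,0,-1],
    [-0.011,-0.005,0.12,0,-1],
    [-0.011,-0.005,0.2,0,-1],
    [-0.011,-0.005,0.28,0,-1],
    [-0.011,-0.005,0.36,0,-1],
    [-0.011,-0.005,0.44,0,-1],
    [-0.011,-0.005,0.52,0,-1],
    [-0.011,-0.005,0.58,0,-1],
    [-0.011,-0.005,0.61,0,-1],
    [-0.011,-0.005,0.61,0,-1],
    [-0.011,-0.005,0.61,0,-1],
  ],
)

```text
clock: 9.55
eef_pos: [0.6109, 0.0935, 0.1546]
tool_rot: [0.649, 0.761, 0.0, 0.0]
ft_force: [-0.5, 0.4, -1.3]
grip_width: 0.0443
```

```bash
python3 - <<'E'
from h import *
s=imaging.camera("side"); cv2.imwrite("pics/side5.png",s[:,:,::-1])
a=s[150:260,180:290,::-1]
cv2.imwrite("pics/s5c.png",cv2.resize(a,(600,600),interpolation=cv2.INTER_CUBIC))
go((.6105,.0928,.125),1.727)
S=Cam("side"); p=(.6105,.0928)
for z in (.163,.115): print(z,S.proj((*p,z)).round(1))
m=cv2.inRange(cv2.cvtColor(s,cv2.COLOR_RGB2HSV),(12,90,60),(30,255,255))
for v in range(190,228,2):
    c=np.where(m[v,190:260])[0]
    if len(c): print(v,c.min()+190,c.max()+190)
E
```

```text
t 9.6 eef [0.611  0.0936 0.1548] yaw 1.7298 w 0.0444 F [-0.05  0.32 -2.06] shift [-0.007 -0.006  0.298]
roll 0.002
0.163 [226.6 192.5]
0.115 [228.6 217.5]
190 226 238
192 226 239
194 226 239
196 226 239
198 226 239
200 228 239
202 227 239
204 227 240
206 227 240
208 227 240
210 227 240
212 227 240
214 227 240
216 214 240
218 215 240
220 216 237
222 218 234
```

View pics/s5c.png

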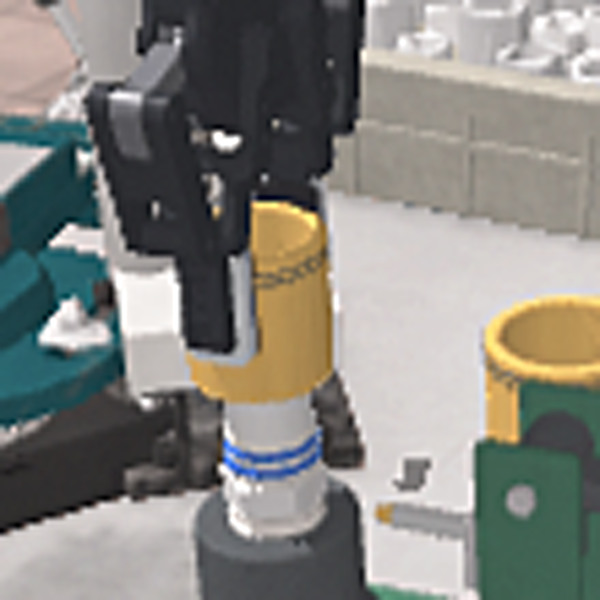

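>>> carry_out(
  moves=[
    [-0.009,-0.015,0,0,-1],
    [-0.009,-0.015,0.05,0,-1],
    [-0.009,-0.015,0.1,0,-1],
    [-0.009,-0.015,0.15,0,-1],
    [-0.009,-0.015,0.2,0,-1],
    [-0.009,-0.015,0.2,0,-1],
    [-0.009,-0.015,0.2,0,-1],
  ],
)

```text
clock: 10.3
eef_pos: [0.6092, 0.0924, 0.134]
tool_rot: [0.649, 0.761, -0.0, -0.0]
ft_force: [-0.3, -1.0, -1.2]
grip_width: 0.0446
```

```bash
cat > look.py <<'E'
from h import *
import sys
n=sys.argv[1]
s=imaging.camera("side"); cv2.imwrite(f"pics/side{n}.png",s[:,:,::-1])
a=s[180:260,190:270,::-1]
cv2.imwrite(f"pics/s{n}c.png",cv2.resize(a,(600,600),interpolation=cv2.INTER_CUBIC))
go((.6105,.0928,.102),1.727)
m=cv2.inRange(cv2.cvtColor(s,cv2.COLOR_RGB2HSV),(12,90,60),(30,255,255))
for v in range(190,252,2):
    c=np.where(m[v,190:262])[0]
    if len(c): print((v,c.min()+190,c.max()+190),end=' ')
E
python3 look.py 6
```

```text
t 10.35 eef [0.6094 0.0924 0.1343] yaw 1.7299 w 0.0443 F [-0.67 -0.07 -1.86] shift [0.002 0.012 0.323]
roll 0.002
(198, np.int64(228), np.int64(236)) (200, np.int64(221), np.int64(239)) (202, np.int64(230), np.int64(241)) (204, np.int64(234), np.int64(241)) (206, np.int64(234), np.int64(241)) (208, np.int64(232), np.int64(241)) (210, np.int64(228), np.int64(241)) (212, np.int64(229), np.int64(241)) (214, np.int64(229), np.int64(241)) (216, np.int64(229), np.int64(242)) (218, np.int64(229), np.int64(242)) (220, np.int64(229), np.int64(242)) (222, np.int64(229), np.int64(242)) (224, np.int64(230), np.int64(242)) (226, np.int64(217), np.int64(242)) (228, np.int64(217), np.int64(242)) (230, np.int64(218), np.int64(240)) (232, np.int64(220), np.int64(236)) (244, np.int64(249), np.int64(251))
```

View pics/s6c.png

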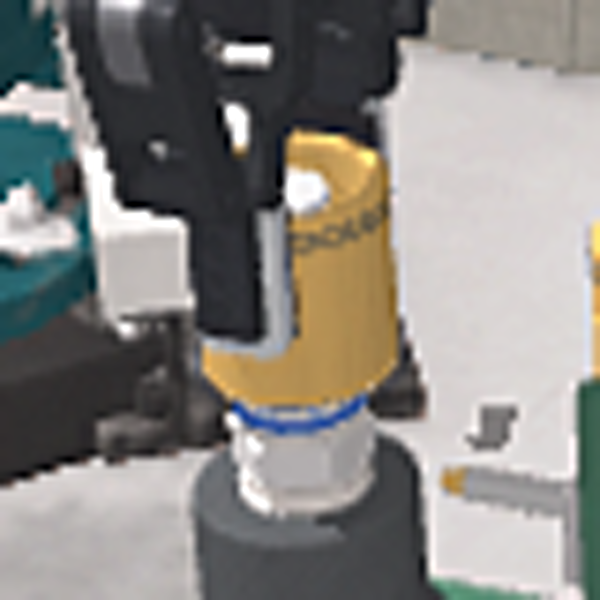

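>>> carry_out(
  moves=[
    [0,0,0.03,0,-1],
    [0,0,0.06,0,-1],
    [0,0,0.08,0,-1],
    [0,0,0.1,0,-1],
    [0,0,0.12,0,-1],
    [0,0,0.14,0,-1],
    [0,0,0.14,0,-1],
  ],
)

```text
clock: 11.05
eef_pos: [0.6094, 0.0928, 0.1202]
tool_rot: [0.649, 0.761, 0.0, -0.0]
ft_force: [-0.1, 1.8, -2.0]
grip_width: 0.0445
```

>>> carry_out(
  moves=[
    [0,0,0.01,0,-1],
    [0,0,0.02,0,-1],
    [0,0,0.03,0,-1],
    [0,0,0.03,0,-1],
  ],
)

```text
clock: 11.45
eef_pos: [0.6093, 0.0928, 0.1172]
tool_rot: [0.649, 0.761, 0.0, -0.0]
ft_force: [-0.1, 2.6, -0.9]
grip_width: 0.0441
```

>>> carry_out(
  moves=[
    [0.006,0,0.01,0,-1],
    [0.006,0,0.03,0,-1],
    [0.006,0,0.05,0,-1],
    [0.006,0,0.07,0,-1],
    [0.006,0,0.09,0,-1],
    [0.006,0,0.11,0,-1],
    [0.006,0,0.11,0,-1],
  ],
)

```text
clock: 12.15
eef_pos: [0.6091, 0.0929, 0.1058]
tool_rot: [0.649, 0.761, -0.0, -0.0]
ft_force: [-0.4, 2.4, -2.2]
grip_width: 0.0448
```

```bash
python3 look.py 7
```

```text
t 12.2 eef [0.6091 0.093  0.1058] yaw 1.7298 w 0.0443 F [-0.3   1.59 -2.24] shift [-0.004  0.014  0.038]
roll 0.002
(212, np.int64(235), np.int64(236)) (214, np.int64(235), np.int64(240)) (216, np.int64(235), np.int64(241)) (218, np.int64(237), np.int64(242)) (220, np.int64(237), np.int64(242)) (222, np.int64(236), np.int64(242)) (224, np.int64(229), np.int64(242)) (226, np.int64(231), np.int64(242)) (228, np.int64(230), np.int64(242)) (230, np.int64(230), np.int64(242)) (232, np.int64(230), np.int64(242)) (234, np.int64(230), np.int64(243)) (236, np.int64(230), np.int64(243)) (238, np.int64(231), np.int64(243)) (240, np.int64(218), np.int64(243)) (242, np.int64(218), np.int64(243)) (244, np.int64(219), np.int64(251)) (246, np.int64(221), np.int64(238)) (248, np.int64(225), np.int64(230))
```

View pics/s7c.png

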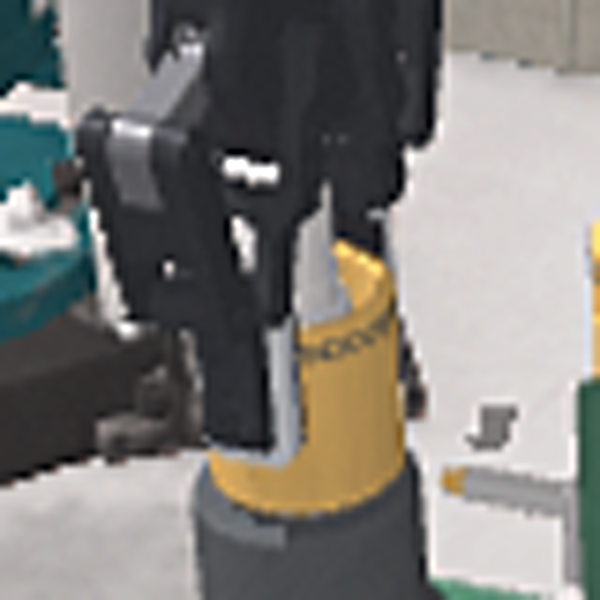

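>>> carry_out(
  moves=[
    [0.005,0,0.01,0,-1],
    [0.005,0,0.02,0,-1],
    [0.005,0,0.03,0,-1],
    [0.005,0,0.035,0,-1],
    [0.005,0,0.035,0,-1],
  ],
)

```text
clock: 12.7
eef_pos: [0.6091, 0.0932, 0.1027]
tool_rot: [0.649, 0.761, -0.0, 0.0]
ft_force: [0.7, 0.8, -2.2]
grip_width: 0.0442
```

>>> carry_out(
  moves=[
    [0,0,0.005,0,-1],
    [0,0,0.01,0,-1],
    [0,0,0.01,0,-1],
  ],
)

```text
clock: 13.0
eef_pos: [0.6092, 0.0933, 0.1022]
tool_rot: [0.649, 0.761, 0.0, 0.0]
ft_force: [-0.5, -0.8, 1.0]
grip_width: 0.0444
```

Contact is starting: Fz rose from -2 to +1 at the expected TCP height of 0.102. I'll press down slightly more.

>>> carry_out(
  moves=[
    [0,0,0.005,0,-1],
    [0,0,0.008,0,-1],
    [0,0,0.008,0,-1],
  ],
)

```text
clock: 13.3
eef_pos: [0.6092, 0.0933, 0.1022]
tool_rot: [0.649, 0.761, 0.0, 0.0]
ft_force: [-2.2, -1.1, 5.5]
grip_width: 0.0444
```

```bash
python3 look.py 8
```

```text
t 13.35 eef [0.6092 0.0933 0.1022] yaw 1.7297 w 0.0442 F [-2.92 -1.14  7.  ] shift [-0.007  0.012  0.002]
roll 0.002
(214, np.int64(235), np.int64(236)) (216, np.int64(235), np.int64(240)) (218, np.int64(237), np.int64(241)) (220, np.int64(237), np.int64(241)) (222, np.int64(237), np.int64(241)) (224, np.int64(235), np.int64(242)) (226, np.int64(229), np.int64(242)) (228, np.int64(230), np.int64(242)) (230, np.int64(230), np.int64(242)) (232, np.int64(230), np.int64(242)) (234, np.int64(230), np.int64(242)) (236, np.int64(230), np.int64(243)) (238, np.int64(230), np.int64(243)) (240, np.int64(231), np.int64(243)) (242, np.int64(218), np.int64(243)) (244, np.int64(218), np.int64(251)) (246, np.int64(219), np.int64(241)) (248, np.int64(221), np.int64(238)) (250, np.int64(228), np.int64(230))
```

View pics/s8c.png

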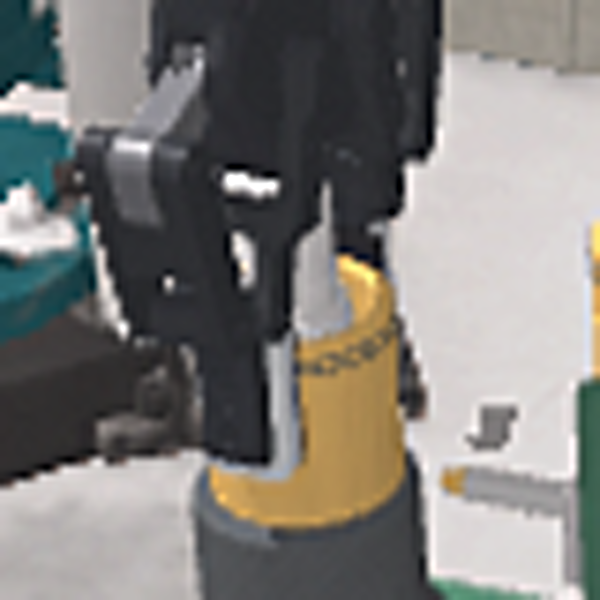

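>>> carry_out(
  moves=[
    [0,0,-0.005,0,-0.5],
    [0,0,-0.005,0,0.2],
    [0,0,-0.005,0,0.4],
    [0,0,-0.005,0,0.4],
    [0,0,-0.005,0,0.4],
    [0,0,-0.005,0,0.4],
  ],
)

```text
clock: 13.95
eef_pos: [0.6092, 0.0935, 0.1013]
tool_rot: [0.649, 0.761, -0.0, -0.0]
ft_force: [-1.2, 0.1, 0.4]
grip_width: 0.0596
```

```bash
python3 look.py 9
```

```text
t 14.0 eef [0.6092 0.0935 0.1014] yaw 1.7298 w 0.0597 F [-0.36  0.51  0.99] shift [-0.009  0.012 -0.006]
roll 0.002
(214, np.int64(235), np.int64(236)) (216, np.int64(220), np.int64(240)) (218, np.int64(220), np.int64(242)) (220, np.int64(237), np.int64(242)) (222, np.int64(237), np.int64(241)) (224, np.int64(235), np.int64(241)) (226, np.int64(227), np.int64(242)) (228, np.int64(228), np.int64(242)) (230, np.int64(228), np.int64(242)) (232, np.int64(228), np.int64(242)) (234, np.int64(228), np.int64(242)) (236, np.int64(228), np.int64(242)) (238, np.int64(228), np.int64(243)) (240, np.int64(228), np.int64(243)) (242, np.int64(228), np.int64(243)) (244, np.int64(227), np.int64(251)) (246, np.int64(219), np.int64(241)) (248, np.int64(221), np.int64(238)) (250, np.int64(230), np.int64(230))
```

View pics/s9c.png

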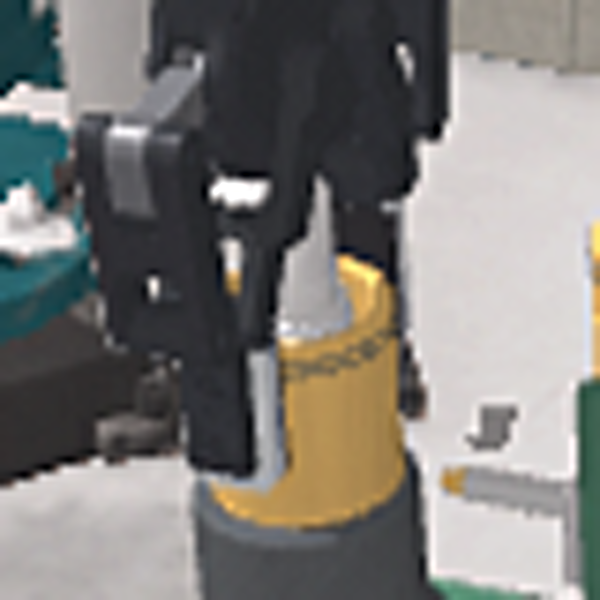

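>>> carry_out(
  moves=[
    [0,0,-0.1,0,0.4],
    [0,0,-0.25,0,0.4],
    [0,0,-0.5,0,0.4],
    [0,0,-0.8,0,0.4],
    [0,0,-1,0,0.4],
    [0,0,-1,0,0.4],
  ],
)

```text
clock: 14.6
eef_pos: [0.6114, 0.0938, 0.2064]
tool_rot: [0.649, 0.761, 0.003, 0.003]
ft_force: [1.0, -1.2, -0.2]
grip_width: 0.0596
```

>>> carry_out(
  moves=[
    [0,0,-0.2,0,0.4],
    [0,0,-0.3,0,-1],
    [0,-0.5,-0.3,0,-1],
    [0,-1,-0.3,0,-1],
    [0,-1,-0.3,0,-1],
    [0,-1,-0.3,0,-1],
    [0,-1,-0.3,0,-1],
  ],
)

```text
clock: 15.3
eef_pos: [0.5117, 0.0778, 0.2321]
tool_rot: [0.649, 0.761, 0.001, 0.001]
ft_force: [0.5, 0.2, 0.3]
grip_width: -0.0
```

```bash
python3 look.py 10; python3 - <<'E'
from h import *
t=cv2.imread("pics/top0.png"); T=Cam("top")
m=cv2.inRange(cv2.cvtColor(t,cv2.COLOR_BGR2HSV),(0,100,60),(8,255,255)); m[:, :215]=0; m[:,270:]=0; m[:225]=0
p=cv2.findNonZero(cv2.morphologyEx(m,cv2.MORPH_CLOSE,np.ones((5,5)))); r=cv2.minAreaRect(p); print(r)
print([T.plane(*q,.083)[:2].round(4) for q in cv2.boxPoints(r)],T.plane(*r[0],.083))
E
```

```text
t 15.35 eef [0.5121 0.0779 0.2321] yaw 1.7298 w 0.0001 F [-0.36  0.51 -0.47] shift [-0.009  0.992  1.304]
roll 0.002
(214, np.int64(235), np.int64(236)) (216, np.int64(220), np.int64(240)) (218, np.int64(217), np.int64(241)) (220, np.int64(216), np.int64(241)) (222, np.int64(216), np.int64(241)) (224, np.int64(216), np.int64(241)) (226, np.int64(218), np.int64(242)) (228, np.int64(217), np.int64(242)) (230, np.int64(217), np.int64(242)) (232, np.int64(217), np.int64(242)) (234, np.int64(217), np.int64(242)) (236, np.int64(217), np.int64(242)) (238, np.int64(217), np.int64(243)) (240, np.int64(218), np.int64(243)) (242, np.int64(218), np.int64(243)) (244, np.int64(218), np.int64(251)) (246, np.int64(219), np.int64(241)) (248, np.int64(221), np.int64(238)) (250, np.int64(230), np.int64(230)) ((242.13998413085938, 247.97996520996094), (22.34457778930664, 22.910261154174805), 81.8698959350586)
[array([0.4499, 0.0941]), array([0.4561, 0.0424]), array([0.406 , 0.0355]), array([0.3999, 0.0869])] [0.42790121 0.06470584 0.083     ]
```

View pics/side10.png

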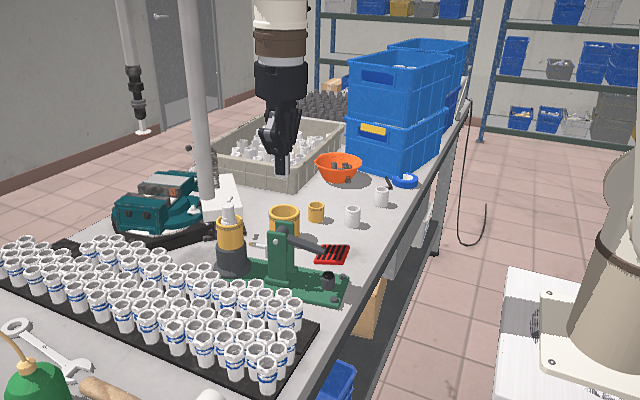

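Both views agree: the sleeve is seated upright, with edges at 217–243 from row 218 to 250 in the side view. The pad centre is about (0.428, 0.065). Next is the pedal.

>>> carry_out(
  moves=[
    [0,-0.4,0,0,-1],
    [0,-0.88,0,0,-1],
    [0,-0.88,0,0,-1],
    [0,-0.88,0.4,0,-1],
    [0,-0.88,0.8,0,-1],
    [0,-0.88,1,0,-1],
    [0,-0.88,1,0,-1],
    [0,-0.88,1,0,-1],
  ],
)

```text
clock: 16.15
eef_pos: [0.4251, 0.0639, 0.1321]
tool_rot: [0.649, 0.761, 0.0, 0.0]
ft_force: [1.4, -0.5, -0.1]
grip_width: -0.0
```

```bash
python3 - <<'E'
from h import *
s=imaging.camera("side"); a=s[170:310,200:380,::-1]
cv2.imwrite("pics/s11c.png",cv2.resize(a,None,fx=4,fy=4,interpolation=cv2.INTER_CUBIC))
go((.425,.0642,.108),1.727)
E
```

```text
t 16.2 eef [0.4256 0.064  0.1327] yaw 1.7298 w 0.0002 F [ 0.12 -0.02 -0.01] shift [ 0.003 -0.006  0.247]
roll 0.002
```

View pics/s11c.png

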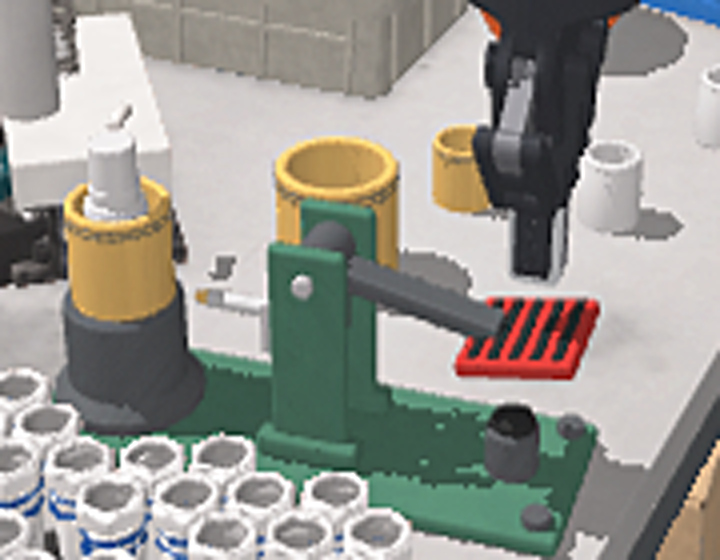

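>>> carry_out(
  moves=[
    [0,0,0.1,0,-1],
    [0,0,0.2,0,-1],
    [0,0,0.26,0,-1],
    [0,0.01,0.3,0,-1],
    [0,0.02,0.35,0,-1],
    [0,0.03,0.4,0,-1],
    [0,0.05,0.45,0,-1],
    [0,0.06,0.5,0,-1],
    [0,0.06,0.5,0,-1],
  ],
)

```text
clock: 17.1
eef_pos: [0.4323, 0.065, 0.0829]
tool_rot: [0.649, 0.761, 0.002, 0.002]
ft_force: [1.3, -0.4, 10.9]
grip_width: 0.0001
```

>>> carry_out(
  moves=[
    [0,0.01,0.02,0,-1],
    [0,0.02,0.04,0,-1],
    [0,0.02,0.06,0,-1],
    [0,0.02,0.06,0,-1],
  ],
)

```text
clock: 17.5
eef_pos: [0.4351, 0.0655, 0.0778]
tool_rot: [0.649, 0.761, 0.003, 0.003]
ft_force: [2.5, 0.9, 13.9]
grip_width: 0.0001
```

```bash
python3 - <<'E'
from h import *
s=imaging.camera("side"); a=s[170:310,200:380,::-1]
cv2.imwrite("pics/s12c.png",cv2.resize(a,None,fx=4,fy=4,interpolation=cv2.INTER_CUBIC))
go((.425,.0642,.108),1.727)
E
```

```text
t 17.55 eef [0.435  0.0655 0.0779] yaw 1.7298 w -0.0 F [ 2.33 -0.   13.12] shift [ 0.003 -0.099 -0.302]
roll 0.002
```

View pics/s12c.png

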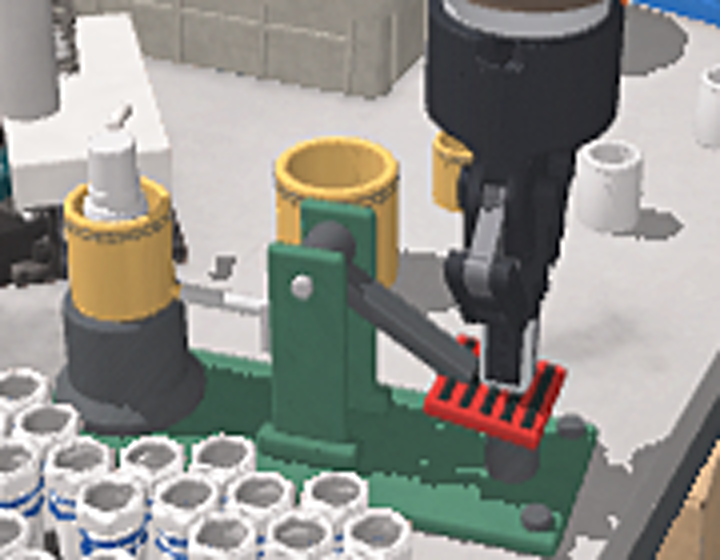

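The pin has reached the sleeve. I'll press on in small steps until the force shows the stop.

>>> carry_out(
  moves=[
    [0,0,0.01,0,-1],
    [0,0,0.02,0,-1],
    [0,0,0.02,0,-1],
  ],
)

```text
clock: 17.85
eef_pos: [0.4357, 0.0656, 0.0767]
tool_rot: [0.649, 0.761, 0.004, 0.003]
ft_force: [0.9, -0.1, 17.4]
grip_width: 0.0001
```

>>> carry_out(
  moves=[
    [0,0,0.01,0,-1],
    [0,0,0.02,0,-1],
    [0,0,0.02,0,-1],
  ],
)

```text
clock: 18.15
eef_pos: [0.4359, 0.0656, 0.0762]
tool_rot: [0.649, 0.761, 0.004, 0.004]
ft_force: [-3.7, -1.1, 31.6]
grip_width: 0.0002
```

```bash
python3 - <<'E'
from h import *
s=imaging.camera("side"); a=s[170:310,200:380,::-1]
cv2.imwrite("pics/s13c.png",cv2.resize(a,None,fx=4,fy=4,interpolation=cv2.INTER_CUBIC))
go((.425,.0642,.108),1.727)
# predicted pad corners at angle .36 / .33
S=Cam("side"); ax=np.array([.6093,.0932]); u=np.array([np.cos(.156),np.sin(.156)]); w=np.array([-u[1],u[0]]); o=ax-.095*u
for q in (0,.30,.33,.36):
    pts=[]
    for dx,dy in ((-115,26),(-115,-26),(-65,26)):
        x,z=dx,-17; c,sn=np.cos(q),np.sin(q); X=x*c-z*sn; Z=z*c+x*sn
        P=o+u*X/1e3+w*dy/1e3; pts.append(((S.proj((*P,.1+Z/1e3))-[200,170])*4).round().tolist())
    print(q,pts)
E
```

```text
t 18.2 eef [0.4359 0.0656 0.0762] yaw 1.7298 w 0.0001 F [-3.54 -0.91 31.82] shift [ 0.003 -0.106 -0.319]
roll 0.002
0 [[576.0, 373.0], [602.0, 304.0], [455.0, 351.0]]
0.3 [[547.0, 436.0], [575.0, 365.0], [435.0, 385.0]]
0.33 [[543.0, 441.0], [571.0, 370.0], [433.0, 388.0]]
0.36 [[539.0, 447.0], [567.0, 375.0], [430.0, 391.0]]
```

View pics/s13c.png

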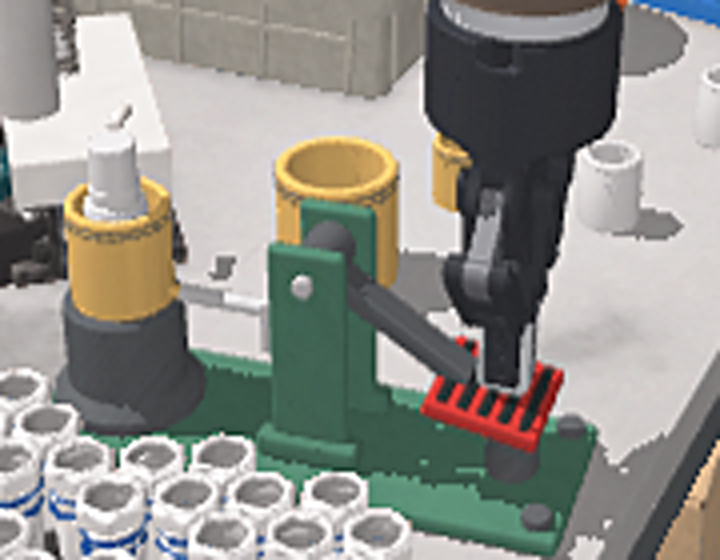

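The force of 32 N is well above the 11 N spring load, with almost no further travel, and the pad corner at crop (565,372) matches about 0.36 rad. The pedal is at its stop, so I'll hold briefly and let it rise.

>>> carry_out(
  moves=[
    [0,0,0,0,-1],
    [0,-0.01,-0.05,0,-1],
    [0,-0.02,-0.1,0,-1],
    [0,-0.04,-0.16,0,-1],
    [0,-0.06,-0.22,0,-1],
    [0,-0.08,-0.28,0,-1],
    [0,-0.1,-0.34,0,-1],
    [0,-0.1,-0.5,0,-1],
    [0,-0.1,-0.8,0,-1],
    [0,-0.1,-1,0,-1],
    [0,-0.1,-1,0,-1],
    [0,-0.1,-1,0,-1],
  ],
)

```text
clock: 19.4
eef_pos: [0.4207, 0.0633, 0.1709]
tool_rot: [0.649, 0.761, -0.001, -0.001]
ft_force: [-0.5, 1.0, 0.2]
grip_width: 0.0002
```

>>> carry_out(
  moves=[
    [0,0,-0.2,0,-1],
    [0,0,-0.4,0,-1],
    [0,0,-0.4,0,-1],
    [0,0,-0.4,0,-1],
    [0,0,-0.4,0,-1],
  ],
)

```text
clock: 19.9
eef_pos: [0.4204, 0.0632, 0.2098]
tool_rot: [0.649, 0.761, -0.001, -0.001]
ft_force: [-0.4, 0.4, -0.2]
grip_width: 0.0003
```

```bash
python3 look.py 14; python3 - <<'E'
import cv2
s=cv2.imread("pics/side14.png"); cv2.imwrite("pics/s14d.png",cv2.resize(s[170:310,200:380],None,fx=4,fy=4,interpolation=cv2.INTER_CUBIC))
E
```

```text
t 19.95 eef [0.4205 0.0632 0.2099] yaw 1.7298 w 0.0 F [-0.04  0.34  0.54] shift [-0.009  1.927  1.073]
roll 0.002
(214, np.int64(235), np.int64(236)) (216, np.int64(220), np.int64(240)) (218, np.int64(217), np.int64(241)) (220, np.int64(216), np.int64(241)) (222, np.int64(216), np.int64(241)) (224, np.int64(216), np.int64(241)) (226, np.int64(218), np.int64(242)) (228, np.int64(217), np.int64(242)) (230, np.int64(217), np.int64(242)) (232, np.int64(217), np.int64(242)) (234, np.int64(217), np.int64(242)) (236, np.int64(217), np.int64(242)) (238, np.int64(217), np.int64(243)) (240, np.int64(218), np.int64(243)) (242, np.int64(218), np.int64(243)) (244, np.int64(218), np.int64(251)) (246, np.int64(219), np.int64(241)) (248, np.int64(221), np.int64(238)) (250, np.int64(230), np.int64(230))
```

View pics/s14d.png

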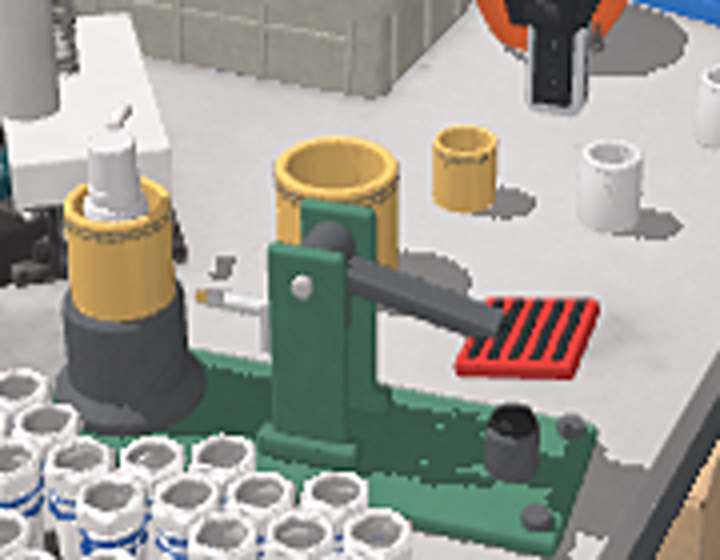

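```bash
python3 -c "
from workcell import order
print(order.job_done())"
```

```text
the job is handed in; nothing more can be done
None
```

I handed the job in at about 20 s of the 54 s allowed; the system gave no verdict. My last checks suggest both steps and the end state are met.

- **Sleeve:** I picked the 46 mm bronze sleeve, which measured 45.7 mm; the other two bronze tubes measured about 62 and 33 mm. I lowered it over the coupling, correcting sideways from the side camera and the wrist force. Contact came at TCP height 0.102 m, the height expected for the nest rim, with about 7 N of press, and I released it there.
- **Pedal:** I pressed it with closed fingers until the force rose from 17 to 32 N over 0.5 mm. The pad's corners in the image matched about 0.36 rad, so I took that as the stop. I then let the pedal back up.
- **Last picture:** The sleeve is upright on the nest, with outline pixels identical before and after the press. The pedal is back at rest and the gripper hangs clear with about zero force.
- **Grey sleeves:** I never touched them. Only one is fully visible in the last crop, standing in place.

- **Disagreements:** My first reading of the coupling position differed by about 2 mm between the two cameras. Sleeve and coupling first looked about 2 mm out of line, and a side force of about 2.6 N appeared at the collar; I corrected both before seating. The arm hid most of the top view there, so the final seating was checked only by the side camera, the force and the TCP height.

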